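# Shut the pellet crusher and hold its dead-man plunger half way

## Task

Slide the flat cover of the pellet crusher fully shut over the pellet compartment, and only then press the spring-loaded steel plunger half way down (12 mm, its top level with the short gauge post beside it) and keep it there for at least 3 seconds; never push it down near its bottom stop, where the crusher runs at full speed. Your program finishes while still holding the plunger half way down with the gripper's fingers, nothing let go. Leave the dishes, the jar and the hide standing where they are.

Things in the scene. Friction and masses are not known exactly. Their poses are not given: they have to be found in the camera images.
- crusher: grey plastic pellet crusher, fixed, 140 (x) by 300 (y) mm, deck 80 mm above the table; origin at the centre of its underside. Along its own y: plunger at -108 mm, open-topped pellet compartment (84 by 84 mm, 40 deep) centred at -15 mm, then plain deck where the open cover is parked. Guide rails 13 mm high run along y, inner lips at x = -45 and +45 mm. Position and yaw vary.
- cover_rib (a point): centre of the upright grip rib on the cover, 99.5 mm above the table; axes as the crusher's. Cover: aluminium plate 96 by 96 by 5 mm, top 85.5 mm above the table. Rib: 60 mm long (crusher x), 12 mm thick (crusher y, the sliding direction), 28 mm high above the plate, so its top is at 113.5 mm; at crusher y = +15 mm when shut, +105 mm when fully open.
- cover (a joint): position of the cover in m: 0 = fully shut against its stop, 0.09 = fully open; closing moves it along the crusher's -y, towards the plunger. It slides stiffly (about 1.5 N) and stays where it is left.
- plunger_top (a point): centre of the flat top of the steel plunger, a round head 40 mm across, 12 mm thick, on a stem. Released, the top is 114 mm above the table; it moves straight down 24 mm at most. Half way its top is 102 mm above the table, level with a fixed steel gauge post (8 mm thick, 22 mm high on the deck) 40 mm from the plunger's axis on the crusher's -x side.
- plunger (a joint): how far the plunger is pressed down in m: 0 = released, 0.012 = half way, 0.024 = bottom stop. A spring pushes it back up: about 3.5 N before it moves, 7 N half way, 10.7 N at the bottom (300 N/m).
- dish: bystander: white ceramic dish, 124 mm across, 36 mm high, origin at the centre of its underside; loose on the table, with the smaller dish nested in it
- dish_small: bystander: smaller white ceramic dish, 92 mm across, 36 mm high, loose, nested in the larger dish; origin at the centre of its underside
- jar: bystander: clear glass jar with a steel twist cap, 72 mm across, 115 mm high, loose on the table; origin at the centre of its underside
- hide: bystander: grey plastic half-round hide, 130 by 120 mm, 62 mm high, loose on the table; origin at the centre of its underside

How it is judged:
By the outcome, as a careful person would: the job done as asked, in the order asked, and still so for the second after the job is handed in, while the arm keeps its last pose, push and grip.
It also fails if it takes over 43 s, if anything falls off the work surface, if the arm or the gripper's body presses on something with over 40 N, if the wrist force passes 120 N, or if a joint passes its speed limit or range.

## Robot

A 6-joint arm with a two-finger parallel gripper is mounted at the origin on the work surface. World frame = base frame: x ahead of the robot, y to its left, z up, the work surface at z = 0. Lengths are in m, angles in rad, forces in N, time in s.
With the tool pointing down it reaches from about 0.25 to 0.725 m from the base axis. Payload 4 kg.
Tool frame: the origin (TCP) lies on the centre line of the jaws, within the pads' length; the fingertips stand 19 mm ahead of it and the grasp point (between the pads) is the TCP; z points along the fingers, y is the direction in which the jaws open and shut (so a half turn about z gives the same grasp; the last joint's range is limited). The gripper opens to 85 mm and grips with 20 to 120 N. Pads are 22 mm wide; open, the fingers measure 114 mm over their backs; the gripper's body (76 mm by 85 mm) begins 54 mm behind the grasp point. The pads swing forward as they close: fully open they stand 13 mm farther back than shut.
Start: joints at [-1.111, 0.241, 0.005, 1.335, 0, 1.571], TCP at [0.222, -0.448, 0.25] pointing down, gripper open.
Joint ranges: [-2.72, 2.72], [-1.05, 1.87], [-1.09, 1.28], [-1.99, 2.15], [-1.42, 1.44], [-3.14, 3.14]. Speed limits (rad/s): [2.79, 2.79, 3.14, 3.14, 3.14, 3.14].

## Interface

Orientations are given as a unit quaternion [x, y, z, w].
In Python, from workcell import bot gives the robot as it stands. The module is installed in compiled form; this text tells all that it offers.
- The arm moves only by the shell command python3 -m handwheel 'ROWS' [OPENING]. ROWS is JSON, a list of rows, each an object of numbers: "dx", "dy", "dz": the shift along the tool's x, y, z as a fraction of full scale; "ax", "ay", "az": the turn, a rotation vector about the tool's x, y, z as a fraction of full scale. In form: [{"dx": .., "dy": .., "dz": .., "ax": .., "ay": .., "az": ..}, ...]. A call has 1 to 12 rows; each row shifts and turns the commanded pose from where the row before left it, along the tool's axes as they then stand; what a row does not reach is not made up. Full scale, the value 1, is 2.5 cm for a shift and 0.15 rad for a turn. A row lasts 1/10 s, in which the tool goes at most 50 mm and 8.59 degrees, less where a joint would pass 70% of its speed; a pose out of reach is approached as far as the arm can. A call with a number of a shift or a turn outside -1 to 1 is refused whole. A call with a gripper value outside its range is refused whole. OPENING is the gripper's target within -1 to 1 (fully open at 1, half-way at 0, shut at -1), set as the call begins (- or left out, the last holds). The fingers move at their own pace and stop on an object; the grip force is fixed at half the most. Time passes only in rows, so rows that do not move let the fingers close. It gives the time, the measured TCP pose, the force and the opening at its end, in the units of the state.
- bot.get_obs(): the state, without advancing time (a new reading comes with each control period).
- bot.camera(name): name is "side" or "top" or "wrist"; returns a dict with "img" (480x640x3 uint8, red, green, blue), "intrinsics" (3x3 intrinsics, pixels), "dist_coeffs" ([k1, k2, p1, p2, k3] as OpenCV has them; the pictures are not rectified), "eye" and "rotation" of the camera in the world. Camera axes: x right, y down, z forward; pixel columns grow to the right and rows downward; lengths in m; the calibration is good to about 2 mm. A picture is of the moment at which its call begins. There is no depth.
- bot.job_done(): hands the job in, once; it reports no verdict.
Trained networks look in a picture, given as the dict that the camera call returned (one of the last four; its "shot" number tells which), for a name from the list of things; names that differ only in an ending like _2 or _b are one class to them, and where a whole thing is asked for, a point or a joint stands for the part that bears it (a point fixed in the world has none). Each returns a list of dicts, best first, with "confidence" (0 to 1); they miss things now and then, are a little off and sometimes report something else, mostly with a low value. They report only what shows in the picture. A call takes as long as a camera call.
- bot.trace(thing, picture): "region" (480x640 bool, what is visible of it) and "rect" ([centre column, centre row, width, height] in pixels, round what is visible of it).
The state is a dict: "clock": time; "joint_pos": joint angles; "joint_vel": joint speeds; "tau": joint torques, N m; "eef_pos": TCP position; "tool_rot": TCP orientation; "ft_force": force on the tool from outside, world axes, zero at the start; "ft_torque": the same for the moment, N m; "grip_width": finger opening in m.
Only numpy, scipy, OpenCV 4.12 (cv2) and the standard library are available. Lean on these libraries where they do the work, as an engineer would, in place of code of your own. Each camera call takes 0.05 s, during which the arm holds its last target.

## Working session

There is one attempt and no reset: what is moved stays moved. The work goes in short steps, Python scripts to look and compute and a shell command to move; the robot and the scene stay as the last step left them, time stands still between calls to the robot, and variables do not carry over. Pictures are saved under pics/ and viewed, and the job is handed in when it is done.

```bash
mkdir -p pics
cat > h.py <<'E'
import numpy as np, cv2
from workcell import bot
def snap(n,f):
    p=bot.camera(n); cv2.imwrite('pics/'+f,p['img'][:,:,::-1]); return p
def ray(p,uv):
    q=cv2.undistortPoints(np.array([[uv]],float),np.array(p['intrinsics']),np.array(p['dist_coeffs']))[0,0]
    d=np.array(p['rotation'])@np.array([q[0],q[1],1]); return np.array(p['eye']),d
def atz(p,uv,z):
    e,d=ray(p,uv); return e+d*(z-e[2])/d[2]
def proj(p,X):
    R=np.array(p['rotation']); r=R.T
    t=-r@np.array(p['eye'])
    return cv2.projectPoints(np.array(X,float).reshape(-1,1,3),cv2.Rodrigues(r)[0],t,np.array(p['intrinsics']),np.array(p['dist_coeffs']))[0].reshape(-1,2)
E
python3 - <<'E'
from h import *
o=bot.get_obs(); print({k:np.round(v,4) for k,v in o.items()})
for n,z in(('top',0),('side',0)):
    p=snap(n,n+'0.png'); print(n,np.round(p['eye'],3))
    for t in ['crusher','cover_rib','plunger_top','dish','jar','hide']:
        for r in bot.trace(t,p)[:2]: print(t,round(r['confidence'],2),np.round(r['rect'],1))
E
```

```text
{'clock': np.float64(0.0), 'joint_pos': array([-1.111 ,  0.2414,  0.0037,  1.3352, -0.    ,  1.5708]), 'joint_vel': array([ 0.0018,  0.0002, -0.0001, -0.0003, -0.    ,  0.0023]), 'tau': array([ 1.40000e-03, -3.72316e+01,  2.52410e+01,  1.71000e-02,
        2.00000e-04, -0.00000e+00]), 'eef_pos': array([ 0.2216, -0.4475,  0.2494]), 'tool_rot': array([ 9.737e-01,  2.279e-01, -2.000e-04, -1.000e-03]), 'ft_force': array([ 0.2257, -0.3597,  0.753 ]), 'ft_torque': array([ 0.0143,  0.022 , -0.0177]), 'grip_width': np.float64(0.0855)}
top [ 0.399 -0.005  1.431]
crusher 0.91 [306.2 219.2 137.   78.7]
cover_rib 0.7 [289.2 217.8  42.3  43.5]
plunger_top 0.62 [353.1 225.4  15.4  22.2]
dish 0.68 [166.4 281.2  51.6  53.8]
jar 0.92 [476.6 267.6  41.2  29.3]
hide 0.81 [181.1 184.6  49.4  55.4]
hide 0.64 [474.9 267.6  42.9  29.7]
side [0.088 0.79  0.684]
crusher 0.59 [314.4 257.9 124.6  96.2]
cover_rib 0.88 [304.6 246.4  50.8  31.7]
plunger_top 0.66 [344.9 215.7  15.2  18.2]
plunger_top 0.3 [314.4 257.6 124.4  97.7]
dish 0.88 [290.  376.8  73.2  56.3]
jar 0.79 [417.6 194.1  29.   43.1]
hide 0.84 [203.3 328.9  86.2  71.6]
```

Run:
```python
import cv2
a=cv2.imread('pics/top0.png');b=cv2.imread('pics/side0.png')
cv2.imwrite('pics/top0c.png',cv2.resize(a[160:280,220:420],None,fx=4,fy=4,interpolation=2))
cv2.imwrite('pics/side0c.png',cv2.resize(b[190:320,230:400],None,fx=4,fy=4,interpolation=2))
```

```text
(no output)
```

View pics/top0.png

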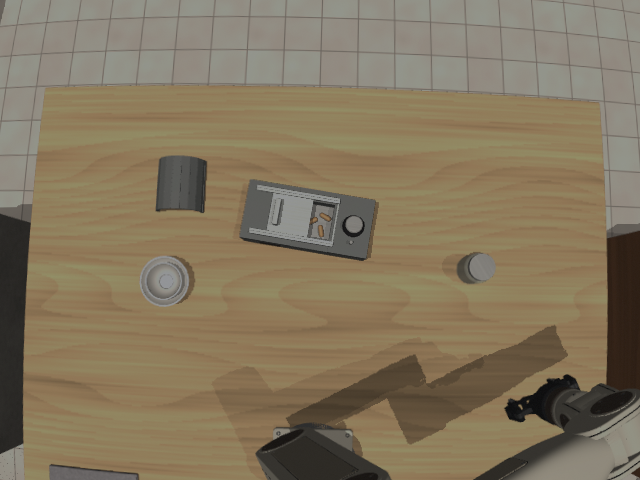

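View pics/top0c.png

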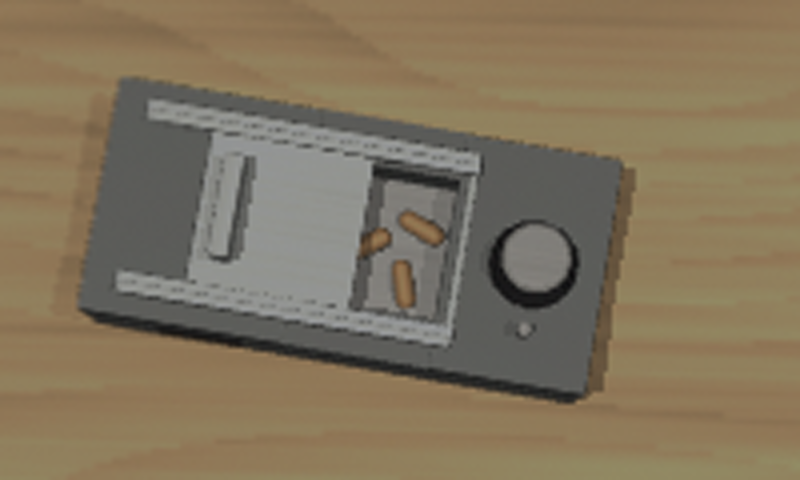

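View pics/side0c.png

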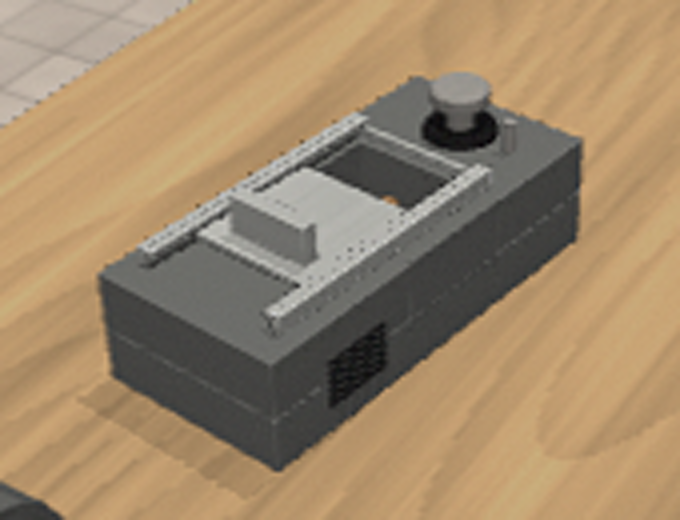

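The top view shows the crusher with its plunger to the right at about (354,224), the cover partly open with its rib near (277,211), and the gauge post near (351,242). In the side view the plunger is near (345,212) and the rib top near (298,243). I'll fit the pose from both views.

```bash
cat > fit.py <<'E'
from h import *
from scipy.optimize import least_squares
def model(v):
    x,y,a,q=v
    P=np.array([[-.07,.15,.08],[.07,.15,.08],[-.07,-.15,.08],[.07,-.15,.08],[0,-.108,.114],[0,.015+q,.1135]])
    c,s=np.cos(a),np.sin(a)
    return np.c_[x+c*P[:,0]-s*P[:,1],y+s*P[:,0]+c*P[:,1],P[:,2]]
E
python3 - <<'E'
from fit import *
T=bot.camera('top');S=bot.camera('side')
# post is at -x; image: post below plunger (toward robot) ; +y to image left
t=[[240,237],[250.5,179.5],[366,258.5],[375.5,200],[354.5,224.3],[277.5,211]]
s=[[298.75,282],[255.5,258.75],[375.5,225],[333.75,209.25],[345.25,212],[298.3,243.3]]
f=lambda v:np.r_[(proj(T,model(v))-t).ravel(),(proj(S,model(v))-s).ravel()]
r=least_squares(f,[.45,.1,0,.05]);print(np.round(r.x,4),np.degrees(r.x[2]));print(np.round(r.fun.reshape(-1,2),1));print(np.round(model(r.x),4))
for n,c,uv in(('pl',(T,S),(t[4],s[4])),('rib',(T,S),(t[5],s[5]))):
    print(n,[np.round(atz(p,u,.114),4) for p,u in zip(c,uv)])
print('jar',atz(T,[476.6,267.6],.115),'hide',atz(T,[181,184.6],.06))
E
```

```text
Traceback (most recent call last):
  File "h.py", line 12, in proj
    t=-r@np.array(p['eye'])
      ~~^~~~~~~~~~~~~~~~~~~
ValueError: matmul: Input operand 1 has a mismatch in its core dimension 0, with gufunc signature (n?,k),(k,m?)->(n?,m?) (size 3 is different from 4)
```

```bash
sed -i "s/np.array(p\['rotation'\])/RR(p)/" h.py
cat >> h.py <<'E'
from scipy.spatial.transform import Rotation as Ro
def RR(p):
    a=np.array(p['rotation']); return Ro.from_quat(a).as_matrix() if a.size==4 else a
E
python3 - <<'E'
from fit import *
T=bot.camera('top');S=bot.camera('side'); print(T['rotation'],T['dist_coeffs'])
t=[[240,237],[250.5,179.5],[366,258.5],[375.5,200],[354.5,224.3],[277.5,211]]
s=[[298.75,282],[255.5,258.75],[375.5,225],[333.75,209.25],[345.25,212],[298.3,243.3]]
f=lambda v:np.r_[(proj(T,model(v))-t).ravel(),(proj(S,model(v))-s).ravel()]
r=least_squares(f,[.45,.1,0,.05]);print(np.round(r.x,4),np.degrees(r.x[2]));print(np.round(r.fun.reshape(-1,2),1));print(np.round(model(r.x),4))
for n,c,uv in(('pl',(T,S),(t[4],s[4])),('rib',(T,S),(t[5],s[5]))):
    print(n,[np.round(atz(p,u,.114),4) for p,u in zip(c,uv)])
print('jar',atz(T,[476.6,267.6],.115),'hide',atz(T,[181,184.6],.06))
E
```

```text
[ 0.71540741 -0.69666448  0.03842647 -0.03707075] [-0.19863395  0.          0.          0.          0.        ]
[ 0.5924  0.0273 -0.1376  0.0558] -7.881150976116412
[[-0.7  0.6]
 [-0.5 -0.3]
 [ 0.9  0.2]
 [ 0.6 -0.3]
 [ 0.1 -0.2]
 [-0.6  0.4]
 [-0.2  0.1]
 [-1.3  0.2]
 [ 0.8 -0.1]
 [ 0.5 -0.4]
 [-0.1 -0.2]
 [ 0.2 -1. ]]
[[ 0.5436  0.1855  0.08  ]
 [ 0.6823  0.1663  0.08  ]
 [ 0.5025 -0.1116  0.08  ]
 [ 0.6411 -0.1308  0.08  ]
 [ 0.5776 -0.0796  0.114 ]
 [ 0.6021  0.0975  0.1135]]
pl [array([ 0.5772, -0.0794,  0.114 ]), array([ 0.5768, -0.0787,  0.114 ])]
rib [array([0.603 , 0.0961, 0.114 ]), array([0.5996, 0.1017, 0.114 ])]
jar [ 0.4854674  -0.36072639  0.115     ] hide [0.67000586 0.33561125 0.06      ]
```

```bash
python3 -m handwheel '[{"az":-1},{"az":-1},{"az":-1},{"az":-1},{"az":-1},{"az":-1},{"az":-0.49},{}]' -1
cat > d.py <<'E'
from h import *
import sys
def delta(x,y,z):
    o=bot.get_obs(); R=Ro.from_quat(o['tool_rot']).as_matrix()
    d=R.T@(np.array([x,y,z])-o['eef_pos'])/.025
    print('t',round(float(o['clock']),2),'tcp',np.round(o['eef_pos'],4),'yaw',np.degrees(np.arctan2(R[1,0],R[0,0])).round(2),'z',R[:,2].round(4),'F',np.round(o['ft_force'],2),'delta units',d.round(3))
if __name__=='__main__': delta(*map(float,sys.argv[1:]))
E
python3 d.py .606 .130 .2; python3 -c "
from workcell import bot;print(bot.get_obs()['joint_pos'])"
```

```text
t 0.9 tcp [ 0.2219 -0.4481  0.2503] yaw 26.34 z [ 0.e+00 -1.e-04 -1.e+00] F [ 0.36 -0.3   0.48] delta units [ 24.03  -13.904   2.013]
[-1.11103517e+00  2.40553797e-01  5.02875934e-03  1.33520045e+00
  1.25120506e-05  1.57079275e+00]invalid input
```

```bash
python3 -m handwheel '[{"dx":0,"dy":0,"dz":0,"ax":0,"ay":0,"az":-1},{"dx":0,"dy":0,"dz":0,"ax":0,"ay":0,"az":-1},{"dx":0,"dy":0,"dz":0,"ax":0,"ay":0,"az":-1},{"dx":0,"dy":0,"dz":0,"ax":0,"ay":0,"az":-1},{"dx":0,"dy":0,"dz":0,"ax":0,"ay":0,"az":-1},{"dx":0,"dy":0,"dz":0,"ax":0,"ay":0,"az":-1},{"dx":0,"dy":0,"dz":0,"ax":0,"ay":0,"az":-0.49}]' -1
python3 d.py .606 .130 .2; python3 -c "
from workcell import bot;print(bot.get_obs()['joint_pos'])"
```

```text
clock: 1.6
eef_pos: [0.2219, -0.4481, 0.2503]
tool_rot: [0.753, 0.658, -0.0, 0.0]
ft_force: [0.2, -0.4, 0.2]
grip_width: -0.0002
t 1.6 tcp [ 0.2219 -0.4481  0.2503] yaw 82.37 z [ 0. -0. -1.] F [ 0.19 -0.36  0.18] delta units [24.959 12.156  2.012]
[-1.11097807e+00  2.40609869e-01  5.02979656e-03  1.33519233e+00
 -1.14534162e-05  5.93044763e-01]
```

```bash
python3 -m handwheel '[{"dx":1,"dy":0.5,"dz":0,"ax":0,"ay":0,"az":0},{"dx":1,"dy":0.5,"dz":0,"ax":0,"ay":0,"az":0},{"dx":1,"dy":0.5,"dz":0,"ax":0,"ay":0,"az":0},{"dx":1,"dy":0.5,"dz":0,"ax":0,"ay":0,"az":0},{"dx":1,"dy":0.5,"dz":0,"ax":0,"ay":0,"az":0},{"dx":1,"dy":0.5,"dz":0,"ax":0,"ay":0,"az":0},{"dx":1,"dy":0.5,"dz":0,"ax":0,"ay":0,"az":0},{"dx":1,"dy":0.5,"dz":0,"ax":0,"ay":0,"az":0},{"dx":1,"dy":0.5,"dz":0,"ax":0,"ay":0,"az":0},{"dx":1,"dy":0.5,"dz":0,"ax":0,"ay":0,"az":0},{"dx":1,"dy":0.5,"dz":0,"ax":0,"ay":0,"az":0},{"dx":1,"dy":0.5,"dz":0,"ax":0,"ay":0,"az":0}]'
python3 -m handwheel '[{"dx":1,"dy":0.5,"dz":0,"ax":0,"ay":0,"az":0},{"dx":1,"dy":0.5,"dz":0,"ax":0,"ay":0,"az":0},{"dx":1,"dy":0.5,"dz":0,"ax":0,"ay":0,"az":0},{"dx":1,"dy":0.5,"dz":0,"ax":0,"ay":0,"az":0},{"dx":1,"dy":0.5,"dz":0,"ax":0,"ay":0,"az":0},{"dx":1,"dy":0.5,"dz":0,"ax":0,"ay":0,"az":0},{"dx":1,"dy":0.5,"dz":0,"ax":0,"ay":0,"az":0},{"dx":1,"dy":0.5,"dz":0,"ax":0,"ay":0,"az":0},{"dx":1,"dy":0.5,"dz":0,"ax":0,"ay":0,"az":0},{"dx":1,"dy":0.5,"dz":0,"ax":0,"ay":0,"az":0},{"dx":0,"dy":0,"dz":0,"ax":0,"ay":0,"az":0}]'
python3 d.py .606 .130 .2
python3 - <<'E'
from h import *
p=snap('wrist','w1.png');print(p['eye'])
for t in ['cover_rib','plunger_top']:
  for r in bot.trace(t,p)[:2]: print(t,r['confidence'],r['rect'])
E
```

```text
clock: 2.8
eef_pos: [0.4122, -0.1705, 0.2505]
tool_rot: [0.754, 0.657, 0.0, 0.0]
ft_force: [0.9, -0.0, 0.9]
grip_width: -0.0001
clock: 3.9
eef_pos: [0.5712, 0.0617, 0.2496]
tool_rot: [0.753, 0.658, 0.0, -0.0]
ft_force: [-0.2, 0.1, -0.8]
grip_width: -0.0004
t 3.9 tcp [0.5712 0.0617 0.2496] yaw 82.33 z [ 5.e-04  9.e-04 -1.e+00] F [-0.22  0.13 -0.78] delta units [2.89  1.016 1.989]
[0.5817744  0.14531951 0.37281552]
cover_rib 0.88 [361.0, 207.5, 132.8, 130.6]
```

View pics/w1.png

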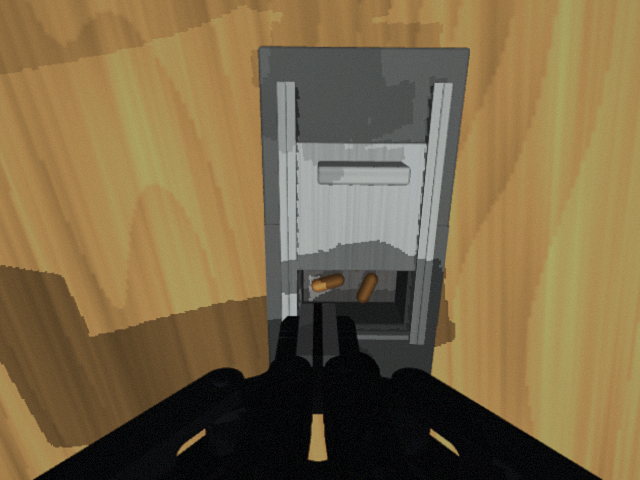

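Run:
```python
from fit import *
W=bot.camera('wrist');T=bot.camera('top');S=bot.camera('side')
v0=[.5924,.0273,-.1376,.0558]
def tr(v,P):
    x,y,a,q=v;P=np.array(P,float);c,s=np.cos(a),np.sin(a)
    return np.c_[x+c*P[:,0]-s*P[:,1],y+s*P[:,0]+c*P[:,1],P[:,2]]
def wm(v):
    q=v[3]
    return tr(v,[[-.07,.15,.08],[.07,.15,.08],[0,q+.033,.0855],[0,q-.063,.0855]])
def rib(v):
    q=v[3];return tr(v,[[sx*.03,.015+q+sy*.006,.1135] for sx in(-1,1) for sy in (-1,1)]+[[sx*.03,.015+q+sy*.006,.0855] for sx in(-1,1) for sy in (-1,1)])
print(proj(W,wm(v0)).round(1));print(proj(W,rib(v0)).round(1))
w=[[260,47],[468,48],[362,143],[357,270]]
t=[[240,237],[250.5,179.5],[366,258.5],[375.5,200],[354.5,224.3],[277.5,211]]
s=[[298.75,282],[255.5,258.75],[375.5,225],[333.75,209.25],[345.25,212]]
def f(v):
    b=v[4:6]
    return np.r_[(proj(T,model(v[:4]))-t).ravel(),(proj(S,model(v[:4])[:5])-s).ravel(),((proj(W,wm(v[:4]))-w)/2).ravel()]
r=least_squares(f,v0);print(r.x.round(4),r.fun.reshape(-1,2).round(1))
print(proj(W,rib(r.x)).round(1));print(model(r.x).round(4))
```

```text
[[252.8  38.7]
 [468.5  38.2]
 [358.  136.7]
 [353.8 265.5]]
[[314.2 178.8]
 [314.2 159.9]
 [407.5 178.8]
 [408.9 159.9]
 [314.5 171.6]
 [314.5 154.4]
 [399.2 171.5]
 [400.4 154.3]]
[ 0.5934  0.0243 -0.1415  0.0552] [[ 0.6 -0.1]
 [ 1.  -0.9]
 [ 2.1 -0. ]
 [ 2.  -0.4]
 [ 1.4 -0.4]
 [ 1.1 -0.1]
 [-0.1 -0.8]
 [-0.8 -0.7]
 [ 1.1 -0.6]
 [ 1.  -1. ]
 [ 0.3 -0.8]
 [-2.  -1.9]
 [ 1.5 -2.2]
 [-0.8 -0.5]
 [-0.8 -0.2]]
[[316.8 184. ]
 [316.8 165.3]
 [409.6 184.4]
 [411.1 165.7]
 [316.9 176.4]
 [316.9 159.3]
 [401.2 176.7]
 [402.4 159.6]]
[[ 0.5452  0.1826  0.08  ]
 [ 0.6838  0.1629  0.08  ]
 [ 0.5029 -0.1144  0.08  ]
 [ 0.6415 -0.1341  0.08  ]
 [ 0.5782 -0.0827  0.114 ]
 [ 0.6033  0.0937  0.1135]]
```

```bash
python3 -m handwheel '[{"dx":0.93,"dy":0.36,"dz":0,"ax":0,"ay":0,"az":0},{"dx":0.93,"dy":0.36,"dz":0,"ax":0,"ay":0,"az":0},{"dx":0.93,"dy":0.36,"dz":0,"ax":0,"ay":0,"az":0},{"dx":0,"dy":0,"dz":1,"ax":0,"ay":0,"az":0},{"dx":0,"dy":0,"dz":1,"ax":0,"ay":0,"az":0},{"dx":0,"dy":0,"dz":1,"ax":0,"ay":0,"az":0},{"dx":0,"dy":0,"dz":1,"ax":0,"ay":0,"az":0},{"dx":0,"dy":0,"dz":0.5,"ax":0,"ay":0,"az":0},{"dx":0,"dy":0,"dz":0,"ax":0,"ay":0,"az":0},{"dx":0,"dy":0,"dz":0,"ax":0,"ay":0,"az":0}]'
python3 d.py .607 .127 .111
python3 - <<'E'
from h import *
p=snap('side','s2.png');cv2.imwrite('pics/s2c.png',cv2.resize(p['img'][150:320,210:410,::-1],None,fx=3.5,fy=3.5))
E
```

```text
clock: 5.2
eef_pos: [0.6064, 0.1241, 0.1388]
tool_rot: [0.754, 0.657, 0.0, 0.0]
ft_force: [-0.0, 0.0, 0.9]
grip_width: 0.0003
t 5.2 tcp [0.6064 0.1241 0.1388] yaw 82.09 z [ 1.1e-03  2.0e-04 -1.0e+00] F [-0.02  0.02  0.91] delta units [0.117 0.005 1.111]
```

View pics/s2c.png

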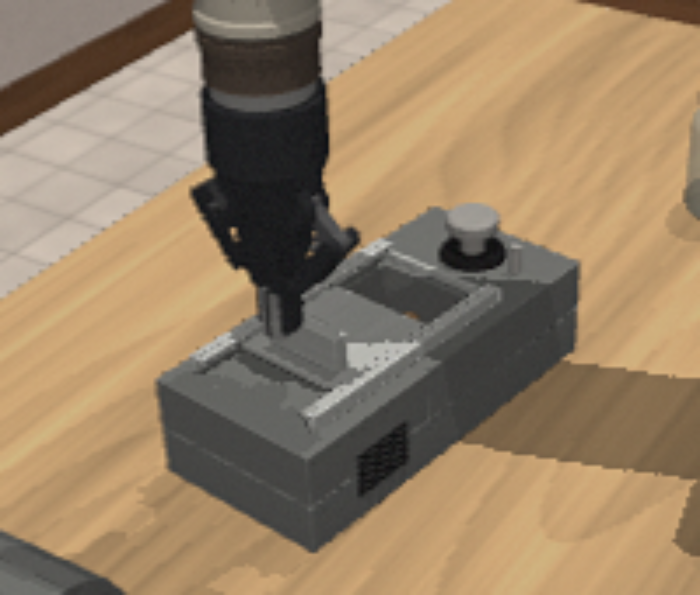

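The side crop shows the closed fingertips (288,332) about 6 mm above the rib-top level, near its back face. I'll move back another 8 mm, then descend.

```bash
python3 -m handwheel '[{"dx":0.4,"dy":0,"dz":0,"ax":0,"ay":0,"az":0},{"dx":0,"dy":0,"dz":0.2,"ax":0,"ay":0,"az":0},{"dx":0,"dy":0,"dz":0.2,"ax":0,"ay":0,"az":0},{"dx":0,"dy":0,"dz":0.2,"ax":0,"ay":0,"az":0},{"dx":0,"dy":0,"dz":0.2,"ax":0,"ay":0,"az":0},{"dx":0,"dy":0,"dz":0.2,"ax":0,"ay":0,"az":0},{"dx":0,"dy":0,"dz":0,"ax":0,"ay":0,"az":0},{"dx":0,"dy":0,"dz":0,"ax":0,"ay":0,"az":0}]'
python3 d.py .5942 .0057 .111
python3 - <<'E'
from h import *
p=snap('side','s3.png');cv2.imwrite('pics/s3c.png',cv2.resize(p['img'][150:320,210:410,::-1],None,fx=3.5,fy=3.5))
E
```

```text
clock: 6.05
eef_pos: [0.6072, 0.1342, 0.1125]
tool_rot: [0.754, 0.657, -0.0, -0.0]
ft_force: [0.8, 0.3, -0.3]
grip_width: 0.0001
t 6.05 tcp [0.6072 0.1342 0.1125] yaw 82.11 z [-5.e-04 -1.e-04 -1.e+00] F [ 0.77  0.29 -0.29] delta units [-5.162  0.189  0.061]
```

View pics/s3c.png

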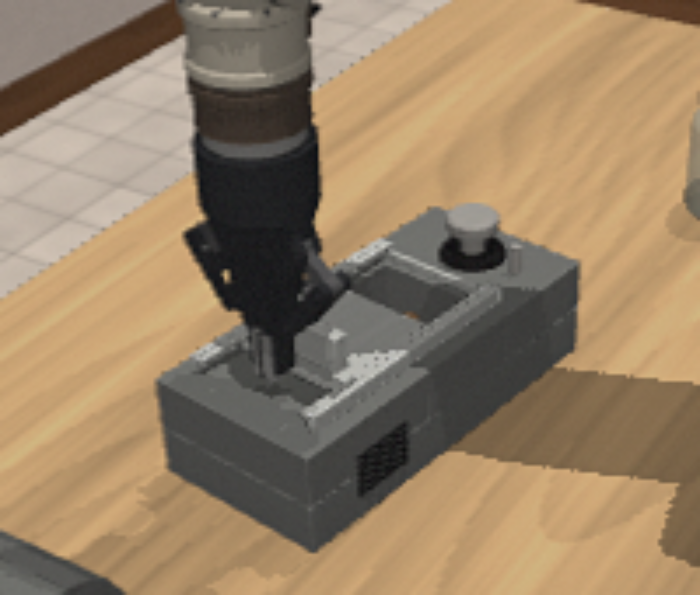

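```bash
python3 -m handwheel '[{"dx":-0.2,"dy":0,"dz":0,"ax":0,"ay":0,"az":0},{"dx":-0.2,"dy":0,"dz":0,"ax":0,"ay":0,"az":0},{"dx":-0.2,"dy":0,"dz":0,"ax":0,"ay":0,"az":0},{"dx":-0.2,"dy":0,"dz":0,"ax":0,"ay":0,"az":0},{"dx":-0.2,"dy":0,"dz":0,"ax":0,"ay":0,"az":0},{"dx":-0.2,"dy":0,"dz":0,"ax":0,"ay":0,"az":0}]'
python3 -m handwheel '[{"dx":-0.2,"dy":0,"dz":0,"ax":0,"ay":0,"az":0},{"dx":-0.2,"dy":0,"dz":0,"ax":0,"ay":0,"az":0},{"dx":-0.2,"dy":0,"dz":0,"ax":0,"ay":0,"az":0},{"dx":-0.2,"dy":0,"dz":0,"ax":0,"ay":0,"az":0},{"dx":-0.2,"dy":0,"dz":0,"ax":0,"ay":0,"az":0},{"dx":-0.2,"dy":0,"dz":0,"ax":0,"ay":0,"az":0},{"dx":-0.1,"dy":0,"dz":0,"ax":0,"ay":0,"az":0}]'
python3 d.py .5977 .0576 .111
python3 - <<'E'
from h import *
p=snap('side','s4.png');cv2.imwrite('pics/s4c.png',cv2.resize(p['img'][150:320,210:410,::-1],None,fx=3.5,fy=3.5))
E
```

```text
clock: 6.7
eef_pos: [0.6032, 0.1045, 0.113]
tool_rot: [0.754, 0.657, 0.0, -0.0]
ft_force: [-0.2, 0.8, 0.7]
grip_width: -0.0001
clock: 7.4
eef_pos: [0.5987, 0.0718, 0.1128]
tool_rot: [0.754, 0.657, -0.0, 0.0]
ft_force: [-0.6, 2.1, 0.2]
grip_width: 0.0
t 7.4 tcp [0.5987 0.0718 0.1128] yaw 82.09 z [-1.e-04 -2.e-04 -1.e+00] F [-0.62  2.13  0.21] delta units [-0.568  0.039  0.073]
```

View pics/s4c.png

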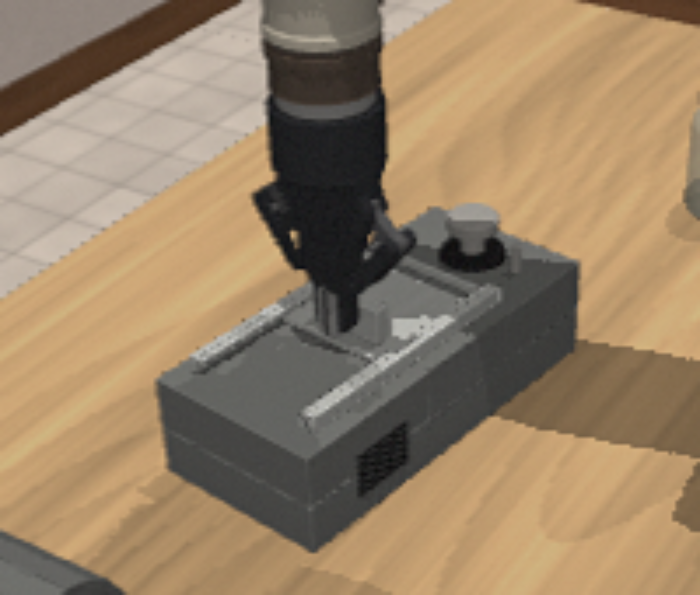

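Contact at about 2 N and the cover is following. About 14 mm remain, so I'll continue in small steps.

```bash
python3 -m handwheel '[{"dx":-0.1,"dy":0,"dz":0,"ax":0,"ay":0,"az":0},{"dx":-0.1,"dy":0,"dz":0,"ax":0,"ay":0,"az":0},{"dx":-0.1,"dy":0,"dz":0,"ax":0,"ay":0,"az":0},{"dx":-0.1,"dy":0,"dz":0,"ax":0,"ay":0,"az":0}]'
python3 -m handwheel '[{"dx":-0.04,"dy":0,"dz":0,"ax":0,"ay":0,"az":0},{"dx":-0.04,"dy":0,"dz":0,"ax":0,"ay":0,"az":0}]'
python3 -m handwheel '[{"dx":-0.04,"dy":0,"dz":0,"ax":0,"ay":0,"az":0},{"dx":-0.04,"dy":0,"dz":0,"ax":0,"ay":0,"az":0}]'
```

```text
clock: 7.85
eef_pos: [0.5974, 0.0624, 0.1128]
tool_rot: [0.754, 0.657, -0.0, -0.0]
ft_force: [-0.9, 1.5, 1.2]
grip_width: -0.0
clock: 8.05
eef_pos: [0.5971, 0.0604, 0.1127]
tool_rot: [0.754, 0.657, -0.0, -0.0]
ft_force: [-0.3, 2.2, 0.5]
grip_width: -0.0
clock: 8.25
eef_pos: [0.5968, 0.0585, 0.1127]
tool_rot: [0.754, 0.657, -0.0, -0.0]
ft_force: [-1.4, 1.6, 0.5]
grip_width: -0.0
```

```bash
for i in 1; do python3 -m handwheel '[{"dx":-0.04,"dy":0,"dz":0,"ax":0,"ay":0,"az":0},{"dx":-0.04,"dy":0,"dz":0,"ax":0,"ay":0,"az":0}]'; done
python3 -m handwheel '[{"dx":-0.04,"dy":0,"dz":0,"ax":0,"ay":0,"az":0},{"dx":-0.04,"dy":0,"dz":0,"ax":0,"ay":0,"az":0}]'
python3 -m handwheel '[{"dx":-0.04,"dy":0,"dz":0,"ax":0,"ay":0,"az":0},{"dx":-0.04,"dy":0,"dz":0,"ax":0,"ay":0,"az":0}]'
```

```text
clock: 8.45
eef_pos: [0.5967, 0.0577, 0.1128]
tool_rot: [0.754, 0.657, 0.001, -0.001]
ft_force: [0.1, 7.3, -0.6]
grip_width: 0.0002
clock: 8.65
eef_pos: [0.5967, 0.0576, 0.1129]
tool_rot: [0.753, 0.658, 0.002, -0.002]
ft_force: [0.5, 11.1, -0.6]
grip_width: 0.0003
clock: 8.85
eef_pos: [0.5967, 0.0575, 0.1129]
tool_rot: [0.753, 0.658, 0.004, -0.003]
ft_force: [1.5, 15.6, -2.3]
grip_width: 0.0002
```

The force jumps to 15 N with no more travel, and the TCP is at y = 0.0577 m against a predicted 0.0576 m for fully shut. I'll back off, raise the tool and check by picture.

```bash
python3 -m handwheel '[{"dx":0.3,"dy":0,"dz":0,"ax":0,"ay":0,"az":0},{"dx":0.2,"dy":0,"dz":0,"ax":0,"ay":0,"az":0},{"dx":0,"dy":0,"dz":-1,"ax":0,"ay":0,"az":0},{"dx":0,"dy":0,"dz":-1,"ax":0,"ay":0,"az":0},{"dx":0,"dy":0,"dz":0,"ax":0,"ay":0,"az":0},{"dx":0,"dy":0,"dz":0,"ax":0,"ay":0,"az":0}]'
python3 d.py .5777 -.081 .16
python3 - <<'E'
from h import *
p=snap('side','s5.png');T=snap('top','t5.png')
a=cv2.resize(p['img'][190:310,240:390,::-1],None,fx=4,fy=4);b=cv2.resize(T['img'][160:280,220:420,::-1],None,fx=3,fy=3)
cv2.imwrite('pics/s5c.png',a);cv2.imwrite('pics/t5c.png',b)
E
```

```text
clock: 9.45
eef_pos: [0.5982, 0.0645, 0.1633]
tool_rot: [0.754, 0.657, 0.0, 0.001]
ft_force: [-0.3, 0.2, -0.1]
grip_width: -0.0001
t 9.45 tcp [0.5982 0.0645 0.1633] yaw 82.09 z [ 1.5e-03 -7.0e-04 -1.0e+00] F [-0.34  0.17 -0.06] delta units [-5.878 -0.011  0.134]
```

View pics/s5c.png

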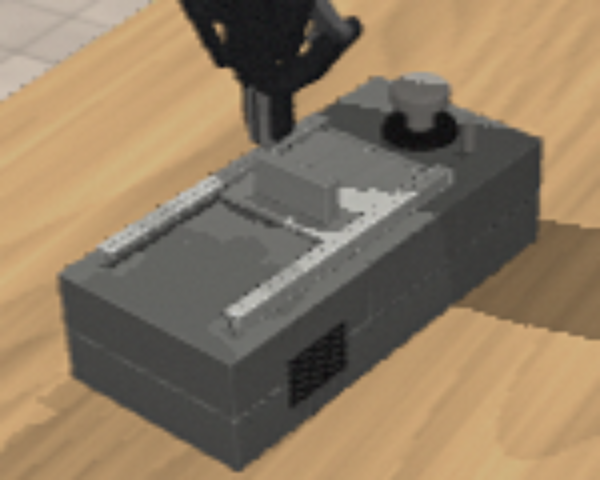

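View pics/t5c.png

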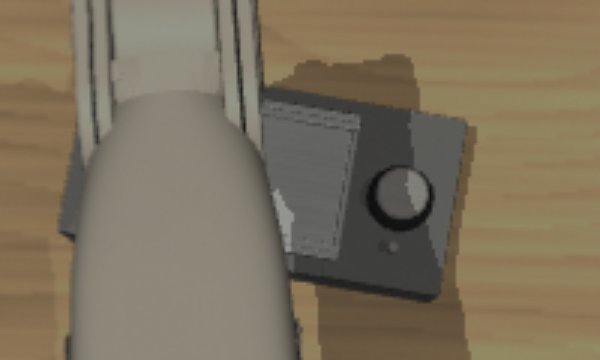

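Both views show the compartment fully covered and the cover's front edge against the cross-bar. Next I'll move over the plunger.

```bash
python3 -m handwheel '[{"dx":-0.6,"dy":0,"dz":0,"ax":0,"ay":0,"az":0},{"dx":-1,"dy":0,"dz":0,"ax":0,"ay":0,"az":0},{"dx":-1,"dy":0,"dz":0,"ax":0,"ay":0,"az":0},{"dx":-1,"dy":0,"dz":0,"ax":0,"ay":0,"az":0},{"dx":-1,"dy":0,"dz":0,"ax":0,"ay":0,"az":0},{"dx":-0.7,"dy":0,"dz":0,"ax":0,"ay":0,"az":0},{"dx":-0.4,"dy":0,"dz":0,"ax":0,"ay":0,"az":0},{"dx":0,"dy":0,"dz":0,"ax":0,"ay":0,"az":0},{"dx":0,"dy":0,"dz":0,"ax":0,"ay":0,"az":0}]'
python3 d.py .5777 -.081 .141
python3 - <<'E'
from h import *
p=snap('side','s6.png')
o=bot.get_obs();tip=np.array(o['eef_pos'])-[0,0,.019]
print('tip px',proj(p,[tip,[.5777,-.081,.114]]).round(1), (proj(p,[tip,[.5777,-.081,.114]])-[290,170]).round(1)*5)
cv2.imwrite('pics/s6c.png',cv2.resize(p['img'][170:270,290:410,::-1],None,fx=5,fy=5))
E
```

```text
clock: 10.45
eef_pos: [0.5782, -0.0759, 0.1626]
tool_rot: [0.754, 0.657, 0.0, -0.0]
ft_force: [-0.4, 1.8, -0.1]
grip_width: -0.0
t 10.45 tcp [ 0.5782 -0.0759  0.1626] yaw 82.12 z [-2.e-04  6.e-04 -1.e+00] F [-0.43  1.83 -0.15] delta units [-0.206  0.008  0.864]
tip px [[344.1 202.2]
 [345.4 211.5]] [[270.5 161. ]
 [277.  207.5]]
```

View pics/s6c.png

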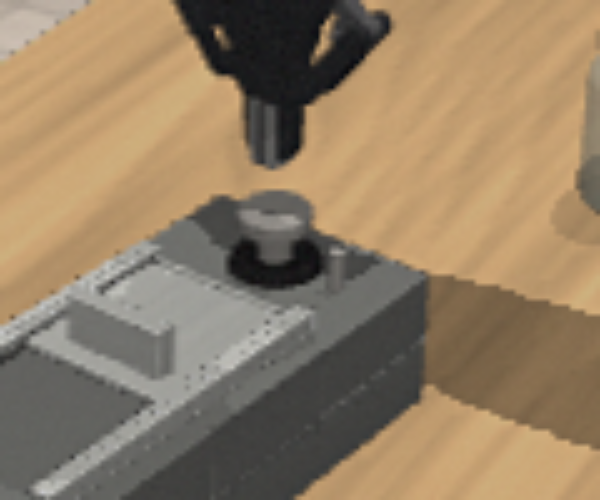

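```bash
python3 -m handwheel '[{"dx":-0.2,"dy":0,"dz":0.3,"ax":0,"ay":0,"az":0},{"dx":0,"dy":0,"dz":0.4,"ax":0,"ay":0,"az":0},{"dx":0,"dy":0,"dz":0.2,"ax":0,"ay":0,"az":0},{"dx":0,"dy":0,"dz":0.1,"ax":0,"ay":0,"az":0},{"dx":0,"dy":0,"dz":0,"ax":0,"ay":0,"az":0},{"dx":0,"dy":0,"dz":0,"ax":0,"ay":0,"az":0}]'
python3 -m handwheel '[{"dx":0,"dy":0,"dz":0.04,"ax":0,"ay":0,"az":0},{"dx":0,"dy":0,"dz":0.04,"ax":0,"ay":0,"az":0}]'
python3 -m handwheel '[{"dx":0,"dy":0,"dz":0.04,"ax":0,"ay":0,"az":0},{"dx":0,"dy":0,"dz":0.04,"ax":0,"ay":0,"az":0}]'
python3 -m handwheel '[{"dx":0,"dy":0,"dz":0.04,"ax":0,"ay":0,"az":0},{"dx":0,"dy":0,"dz":0.04,"ax":0,"ay":0,"az":0}]'
```

```text
clock: 11.1
eef_pos: [0.5776, -0.081, 0.1379]
tool_rot: [0.754, 0.657, 0.0, 0.0]
ft_force: [0.8, -0.1, -0.3]
grip_width: -0.0001
clock: 11.3
eef_pos: [0.5778, -0.0811, 0.1361]
tool_rot: [0.754, 0.657, 0.0, 0.0]
ft_force: [-0.8, 0.6, 1.3]
grip_width: -0.0002
clock: 11.5
eef_pos: [0.5776, -0.0812, 0.1338]
tool_rot: [0.754, 0.657, 0.0, 0.0]
ft_force: [0.7, -0.1, -0.2]
grip_width: -0.0004
clock: 11.7
eef_pos: [0.5776, -0.0811, 0.1322]
tool_rot: [0.754, 0.657, 0.0, 0.0]
ft_force: [-1.6, 1.1, 3.6]
grip_width: 0.0001
```

```bash
python3 -m handwheel '[{"dx":0,"dy":0,"dz":0.05,"ax":0,"ay":0,"az":0},{"dx":0,"dy":0,"dz":0.05,"ax":0,"ay":0,"az":0},{"dx":0,"dy":0,"dz":0.05,"ax":0,"ay":0,"az":0},{"dx":0,"dy":0,"dz":0.05,"ax":0,"ay":0,"az":0},{"dx":0,"dy":0,"dz":0.05,"ax":0,"ay":0,"az":0},{"dx":0,"dy":0,"dz":0.05,"ax":0,"ay":0,"az":0},{"dx":0,"dy":0,"dz":0.05,"ax":0,"ay":0,"az":0},{"dx":0,"dy":0,"dz":0.05,"ax":0,"ay":0,"az":0},{"dx":0,"dy":0,"dz":0,"ax":0,"ay":0,"az":0}]'
cat > av.py <<'E'
from h import *
F=[];Z=[]
for i in range(8):
    p=bot.camera('side');o=bot.get_obs();F.append(o['ft_force'][2]);Z.append(o['eef_pos'])
print('Fz',np.mean(F).round(2),'tcp',np.mean(Z,0).round(4),'t',o['clock'])
import sys
cv2.imwrite('pics/'+sys.argv[1],cv2.resize(p['img'][190:260,310:390,::-1],None,fx=8,fy=8,interpolation=2))
E
python3 av.py s7.png
```

```text
clock: 12.6
eef_pos: [0.5776, -0.0811, 0.1222]
tool_rot: [0.754, 0.657, 0.0, 0.0]
ft_force: [-2.2, -0.1, 5.2]
grip_width: 0.0
Fz 6.83 tcp [ 0.5776 -0.0811  0.1223] t 13.0
```

View pics/s7.png

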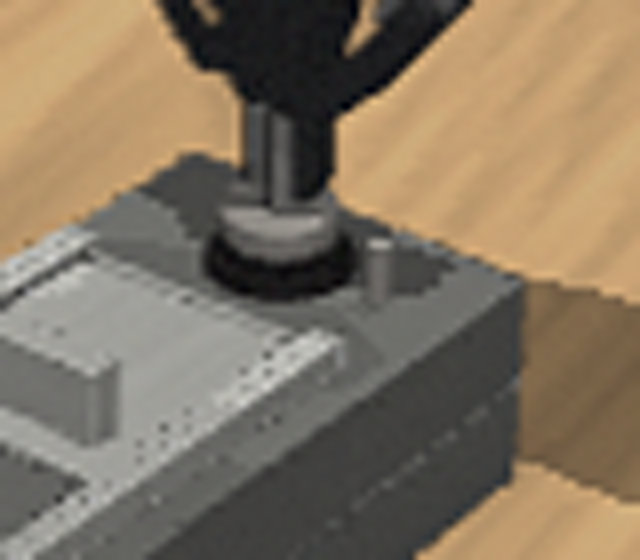

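At this depth the force is 6.8 N, matching the spring at about 11 mm. The last step is 1.25 mm more, then hold for over 3 s.

```bash
python3 -m handwheel '[{"dx":0,"dy":0,"dz":0.05,"ax":0,"ay":0,"az":0},{"dx":0,"dy":0,"dz":0,"ax":0,"ay":0,"az":0},{"dx":0,"dy":0,"dz":0,"ax":0,"ay":0,"az":0},{"dx":0,"dy":0,"dz":0,"ax":0,"ay":0,"az":0}]'
python3 av.py s8.png
python3 -m handwheel '[{"dx":0,"dy":0,"dz":0,"ax":0,"ay":0,"az":0},{"dx":0,"dy":0,"dz":0,"ax":0,"ay":0,"az":0},{"dx":0,"dy":0,"dz":0,"ax":0,"ay":0,"az":0},{"dx":0,"dy":0,"dz":0,"ax":0,"ay":0,"az":0},{"dx":0,"dy":0,"dz":0,"ax":0,"ay":0,"az":0},{"dx":0,"dy":0,"dz":0,"ax":0,"ay":0,"az":0},{"dx":0,"dy":0,"dz":0,"ax":0,"ay":0,"az":0},{"dx":0,"dy":0,"dz":0,"ax":0,"ay":0,"az":0},{"dx":0,"dy":0,"dz":0,"ax":0,"ay":0,"az":0},{"dx":0,"dy":0,"dz":0,"ax":0,"ay":0,"az":0}]'
python3 -m handwheel '[{"dx":0,"dy":0,"dz":0,"ax":0,"ay":0,"az":0},{"dx":0,"dy":0,"dz":0,"ax":0,"ay":0,"az":0},{"dx":0,"dy":0,"dz":0,"ax":0,"ay":0,"az":0},{"dx":0,"dy":0,"dz":0,"ax":0,"ay":0,"az":0},{"dx":0,"dy":0,"dz":0,"ax":0,"ay":0,"az":0},{"dx":0,"dy":0,"dz":0,"ax":0,"ay":0,"az":0},{"dx":0,"dy":0,"dz":0,"ax":0,"ay":0,"az":0},{"dx":0,"dy":0,"dz":0,"ax":0,"ay":0,"az":0},{"dx":0,"dy":0,"dz":0,"ax":0,"ay":0,"az":0},{"dx":0,"dy":0,"dz":0,"ax":0,"ay":0,"az":0}]'
```

```text
clock: 13.4
eef_pos: [0.5776, -0.0811, 0.1211]
tool_rot: [0.754, 0.657, 0.0, 0.0]
ft_force: [-1.7, 0.5, 7.0]
grip_width: 0.0002
Fz 7.19 tcp [ 0.5776 -0.0811  0.1212] t 13.8
clock: 14.8
eef_pos: [0.5776, -0.0811, 0.1212]
tool_rot: [0.754, 0.657, 0.0, 0.0]
ft_force: [-2.9, 0.4, 7.3]
grip_width: 0.0003
clock: 15.8
eef_pos: [0.5776, -0.0811, 0.1212]
tool_rot: [0.754, 0.657, 0.0, 0.0]
ft_force: [-1.1, 0.6, 7.4]
grip_width: -0.0001
```

View pics/s8.png

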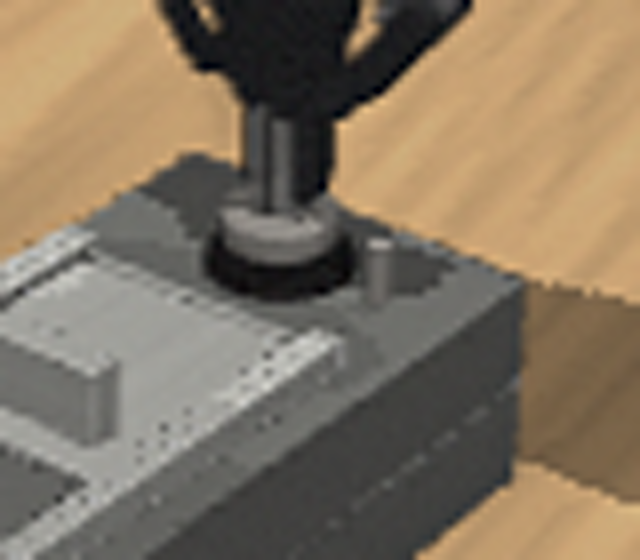

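```bash
python3 -m handwheel '[{"dx":0,"dy":0,"dz":0,"ax":0,"ay":0,"az":0},{"dx":0,"dy":0,"dz":0,"ax":0,"ay":0,"az":0},{"dx":0,"dy":0,"dz":0,"ax":0,"ay":0,"az":0},{"dx":0,"dy":0,"dz":0,"ax":0,"ay":0,"az":0},{"dx":0,"dy":0,"dz":0,"ax":0,"ay":0,"az":0},{"dx":0,"dy":0,"dz":0,"ax":0,"ay":0,"az":0},{"dx":0,"dy":0,"dz":0,"ax":0,"ay":0,"az":0},{"dx":0,"dy":0,"dz":0,"ax":0,"ay":0,"az":0},{"dx":0,"dy":0,"dz":0,"ax":0,"ay":0,"az":0},{"dx":0,"dy":0,"dz":0,"ax":0,"ay":0,"az":0}]'
python3 - <<'E'
from h import *
p=snap('side','s9.png');a=-.139
C=np.array([.5777,-.081])
pts=[[*C,.102],[C[0]-.04*np.cos(a),C[1]-.04*np.sin(a),.102]]+[[C[0]+.02*np.cos(t),C[1]+.02*np.sin(t),.102] for t in np.linspace(0,6.28,40)]
im=cv2.resize(p['img'][190:260,310:390,::-1],None,fx=8,fy=8,interpolation=2)
q=(proj(p,pts)-[310,190]+.5)*8
for x,y in q: cv2.circle(im,(int(x),int(y)),2,(0,0,255),-1)
cv2.imwrite('pics/s9c.png',im)
for t in ['dish','jar','hide']: print(t,np.round(bot.trace(t,p)[0]['rect'],1))
E
```

```text
clock: 16.8
eef_pos: [0.5776, -0.0812, 0.1212]
tool_rot: [0.754, 0.657, 0.0, 0.0]
ft_force: [-1.8, 0.7, 6.5]
grip_width: 0.0001
dish [289.1 376.9  73.6  56. ]
jar [419.3 193.6  26.4  45.9]
hide [204.4 327.3  82.4  71. ]
```

View pics/s9c.png

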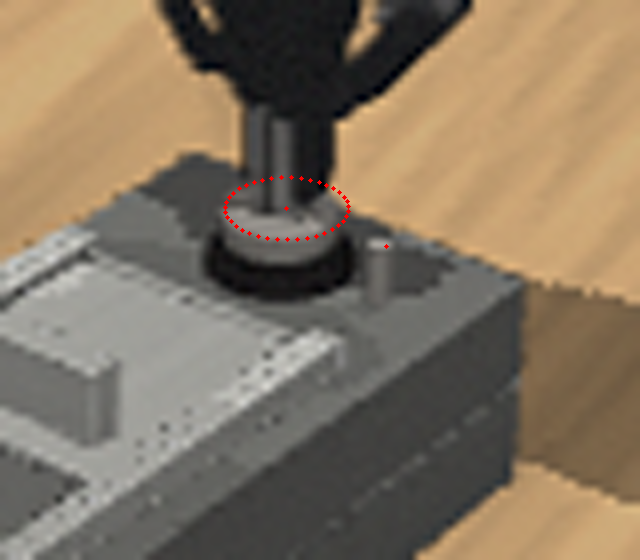

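The projected circle at z = 102 mm lies on the plunger's top rim, with its front edge near row 240. The post point lies on the post's top at (386,246). So the plunger is level with the gauge post, and I'm handing in.

```bash
python3 -c "
from workcell import bot
print(bot.job_done());o=bot.get_obs();print(o['clock'],o['eef_pos'],o['ft_force'])"
```

```text
the job is handed in; nothing more can be done
None
the job is handed in; nothing more can be done
```

I slid the cover fully shut and then pressed the plunger half way down with the closed fingers. I handed the job in at about 17 s with the fingers still holding it there; no verdict was reported.

- **Cover:** I pushed the rib with the closed fingers until it met its stop. The force jumped from 2 N to 15 N with no more travel, within 1 mm of the predicted shut position. After I backed off, both pictures showed the compartment covered.
- **Plunger:** It was held steadily for over 3 s. The tool sat 11.8 mm below the calculated contact height, and the spring force averaged 7.2 N against about 7 N expected half way. The side picture shows the top level with the gauge post. The tool never went lower than this final position, so the plunger stayed well clear of its bottom stop.
- **Dish, jar and hide:** In the last side picture they were where they started, to within 4 pixels. I did not check the smaller dish separately.

**What disagreed:** the wrist-camera fit differed from the top and side fit by about 3 mm, so I aimed between the two. The contact points confirmed that position. One early move command was refused because its format was incomplete; nothing moved.

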